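# Ring the table chimes with a fingertip stroke

## Task

Ring the table chimes for breakfast: run the tips of the closed fingers lightly along the row of hanging tubes, from the longest to the shortest, so that every tube is set swinging in its turn, then take the hand away. Only the fingertips touch the chimes, gently, without flinging the tubes or shifting the frame, and nothing else on the table is disturbed.

Things in the scene. Friction and masses are not known exactly. Their poses are not given: they have to be found in the camera images.
- chimes: table chimes: a standing oak frame, 1.4 kg, loose, with six upright aluminium tubes hanging in one straight row under its top beam. Origin on the table, midway between the feet and straight under the middle of the row; x points away from the robot (within 0.3 rad), y runs along the row towards the longest tube, z up. The tubes' axes hang in the plane x = 0, 40 mm apart from y = +100 to -100 mm
- beam_mid (a point): middle of the frame's top beam, 292 mm above the table. Beam 22 mm deep (x), 400 mm long (y), 25 mm high, underside 280 mm above the table. Two posts 22 x 22 mm carry it at y = +180 and -180 mm, on feet 170 mm long (x) and 22 mm high; a low rail, top 21 mm above the table, joins them under the tubes. Between end tube and post 60 mm are free
- row_mid (a point): middle of the row of tubes, 150 mm above the table, where all tubes can be reached. Tubes 18 mm thick, 26 to 37 g, tops 254 mm above the table, each on a wire hook (pivot 272 mm high), free to swing and spin any way. A fingertip passing along and reaching 4 to 12 mm past their near faces brushes each aside and slips by. The wider hand clears beam and tubes if leant back 35 to 45 degrees
- tube1: the longest tube: 215 mm long, lower end 39 mm above the table; origin at the pivot of its hook on the tube's axis, 272 mm above the table, at y = +100 mm of the chimes; z along the tube, up when it hangs at rest
- tube2: the second tube of the row, counted from the longest: 203 mm long, lower end 51 mm above the table; origin at the pivot of its hook on the tube's axis, 272 mm above the table, at y = +60 mm of the chimes; z along the tube, up when it hangs at rest
- tube3: the third tube of the row, counted from the longest: 192 mm long, lower end 62 mm above the table; origin at the pivot of its hook on the tube's axis, 272 mm above the table, at y = +20 mm of the chimes; z along the tube, up when it hangs at rest
- tube4: the fourth tube of the row, counted from the longest: 176 mm long, lower end 78 mm above the table; origin at the pivot of its hook on the tube's axis, 272 mm above the table, at y = -20 mm of the chimes; z along the tube, up when it hangs at rest
- tube5: the fifth tube of the row, counted from the longest: 167 mm long, lower end 87 mm above the table; origin at the pivot of its hook on the tube's axis, 272 mm above the table, at y = -60 mm of the chimes; z along the tube, up when it hangs at rest
- tube6: the shortest tube: 152 mm long, lower end 102 mm above the table; origin at the pivot of its hook on the tube's axis, 272 mm above the table, at y = -100 mm of the chimes; z along the tube, up when it hangs at rest
- jar: glass jar with a steel twist cap, 72 mm across, 110 mm high, loose; origin under its centre; stays where it is
- bowl: stoneware bowl, 132 mm across, 58 mm high, loose; origin under its centre; stays where it is
- coaster: round stainless steel coaster, 96 mm across, 4 mm thick, loose; origin under its centre; stays where it is
- car: small plastic toy car, 74 x 35 x 34 mm, loose; parked between the feet of the chimes, on the robot's side of the tubes; origin under its centre; stays where it is
- bookend: solid oak bookend, 100 mm deep, 150 mm high, loose; origin on the table at the face against the books; stays where it is
- books: row of four upright books, 125 mm deep, 107 mm long in y, 195 mm high, loose; origin on the table at the end against the bookend; stays where it is
- mug: white mug, 80 mm across, 92 mm high, loose; origin under its centre; stays where it is
- remote: flat remote control, 150 x 42 x 16 mm, loose; origin under its centre; stays where it is

How it is judged (in metres and radians):
On the way, in this order (a step that is already met when the one before it is completed fails the run):
1. the longest tube is set swinging as the fingers pass it (it leans more than 0.015 rad while the hand is within 80 mm) (angle between tube1's own z axis and vertical above 0.015 rad and horizontal distance between the grasp point and tube1 below 0.08 m).
2. the second tube is set swinging as the fingers pass it (it leans more than 0.015 rad while the hand is within 80 mm) (angle between tube2's own z axis and vertical above 0.015 rad and horizontal distance between the grasp point and tube2 below 0.08 m).
3. the third tube is set swinging as the fingers pass it (it leans more than 0.015 rad while the hand is within 80 mm) (angle between tube3's own z axis and vertical above 0.015 rad and horizontal distance between the grasp point and tube3 below 0.08 m).
4. the fourth tube is set swinging as the fingers pass it (it leans more than 0.015 rad while the hand is within 80 mm) (angle between tube4's own z axis and vertical above 0.015 rad and horizontal distance between the grasp point and tube4 below 0.08 m).
5. the fifth tube is set swinging as the fingers pass it (it leans more than 0.015 rad while the hand is within 80 mm) (angle between tube5's own z axis and vertical above 0.015 rad and horizontal distance between the grasp point and tube5 below 0.08 m).
6. the shortest tube is set swinging as the fingers pass it (it leans more than 0.015 rad while the hand is within 80 mm) (angle between tube6's own z axis and vertical above 0.015 rad and horizontal distance between the grasp point and tube6 below 0.08 m).
At the end, for the whole second after the job is handed in: All six tubes have been swung in order, the frame stands within 10 mm of where it stood and upright, every tube hangs free again (within 0.2 rad of upright; still swaying a little is fine), and all the other things are within 15 mm of where they stood (distance of chimes from where it was at the start of the episode below 0.01 m and angle between chimes's own z axis and vertical below 0.03 rad and angle between each of tube1, tube2, tube3, tube4, tube5, tube6's own z axis and vertical below 0.2 rad and distance of each of jar, bowl, coaster, car, bookend, books, mug, remote from where it was at the start of the episode below 0.015 m); the robot touches nothing.
It fails at once if the fingers press on the chimes with more than 6 N (contact force between the fingers and chimes above 6 N).
It fails at once if the arm or the hand behind the fingers touches the chimes (contact force between the arm and chimes above 0.3 N).
It fails at once if a tube is flung or dragged (leans more than 25 degrees, 0.44 rad) (angle between any of tube1, tube2, tube3, tube4, tube5, tube6's own z axis and vertical above 0.44 rad).
It fails at once if the chimes are shifted more than 10 mm, lifted or tipped (distance of chimes from where it was at the start of the episode above 0.01 m or angle between chimes's own z axis and vertical above 0.06 rad).
It fails at once if something else on the table is shifted more than 15 mm, or lifted (distance of any of jar, bowl, coaster, car, bookend, books, mug, remote from where it was at the start of the episode above 0.015 m).
It also fails if it takes over 35 s, if anything falls off the work surface, if the arm or the gripper's body presses on something with over 40 N, if the wrist force passes 120 N, or if a joint passes its speed limit or range.

## Robot

A 6-joint arm with a two-finger parallel gripper is mounted at the origin on the work surface. World frame = base frame: x ahead of the robot, y to its left, z up, the work surface at z = 0. Lengths are in mm, angles in rad, forces in N, time in s.
With the tool pointing down it reaches from about 350 to 775 mm from the base axis. Payload 7.3 kg.
Tool frame: the origin (TCP) lies on the centre line of the jaws, within the pads' length; the fingertips stand 22 mm ahead of it and the grasp point (between the pads) lies 3 mm ahead of it; z points along the fingers, y is the direction in which the jaws open and shut (so a half turn about z gives the same grasp; the last joint's range is limited). The gripper opens to 92 mm and grips with 3 to 60 N. Pads are 19 mm wide; open, the fingers measure 130 mm over their backs; the gripper's body (75 mm by 190 mm) begins 47 mm behind the grasp point.
Start: joints at [-1.286, 0.342, 1.524, -0, 1.275, -0.146], TCP at [219.262, -477.04, 248.741] pointing down, gripper open.
Joint ranges: [-2.53, 2.53], [-0.77, 2.02], [0.04, 2.7], [-1, 4.14], [0.28, 2.66], [-3.11, 3.11]. Speed limits (rad/s): [2.57, 2.57, 3.14, 3.14, 3.14, 3.14].

## Interface

Orientations are given as [roll, pitch, yaw] about the fixed x, y, z axes, in that order (R = Rz(yaw) Ry(pitch) Rx(roll)).
In Python, from plant import get_obs, capture, bot, spot_in gives the robot as it stands.
- The arm moves only by the shell command python3 -m handwheel 'ROWS' [OPENING]. ROWS is JSON, a list of rows, each a list of 2 entries, a list of its own where there are three numbers: the shift along the world's x, y, z in mm, then the turn, a rotation vector about the world's x, y, z in rad. In form: [[[x, y, z], [wx, wy, wz]], ...]. A call has 1 to 12 rows; each row shifts and turns the commanded pose from where the row before left it; what a row does not reach is not made up. A row lasts 1/8 s, in which the tool goes at most 62.5 mm and 10.7 degrees, less where a joint would pass 70% of its speed; a pose out of reach is approached as far as the arm can. A call is refused whole if a number of a shift passes 62.5 or a number of a turn 0.188, either way. A call with a gripper value outside its range is refused whole. OPENING is the closure, from 0 (fully open) to 1 (shut), set as the call begins (- or left out, the last holds). The fingers move at their own pace and stop on an object; the grip force is fixed at half the most. Time passes only in rows, so rows that do not move let the fingers close. It gives the time, the measured TCP pose, the force and the opening at its end, in the units of the state.
- get_obs(): the state, without advancing time (a new reading comes with each control period).
- capture(name): name is "scene" or "top"; returns a dict with "img" (400x640x3 uint8, red, green, blue), "fx", "fy", "cx", "cy" (pixels), "cam_to_world" (4x4, takes a point from camera to world coordinates). Camera axes: x right, y up, looking along -z (the intrinsics and any distortion apply to the point x, -y, -z); pixel columns grow to the right and rows downward; lengths in mm; the calibration is good to about 2 mm. A picture is of the moment at which its call begins. There is no depth.
- bot.close_job(): hands the job in, once; it reports no verdict.
Trained networks look in the newest picture that a camera, given by its name, has taken for a name from the list of things; names that differ only in an ending like _2 or _b are one class to them, and where a whole thing is asked for, a point or a joint stands for the part that bears it (a point fixed in the world has none). Each returns a list of dicts, best first, with "score" (0 to 1); they miss things now and then, are a little off and sometimes report something else, mostly with a low value. They report only what shows in the picture. A call takes as long as a camera call.
- spot_in(thing, camera): "xyz" ([x, y, z] in mm, in the coordinates of the camera as it stood for that picture, good to about 4 mm: the middle of the surface that is visible of it).
The state is a dict: "time": time; "joint_positions": joint angles; "dq": joint speeds; "tau": joint torques, N m; "tool_pos": TCP position; "tcp_rot": TCP orientation; "contact_force": force on the tool from outside, world axes, zero at the start; "moment": the same for the moment, N m; "grip_width": finger opening in mm.
Only numpy, scipy, OpenCV 4.12 (cv2) and the standard library are available. Lean on these libraries where they do the work, as an engineer would, in place of code of your own. Each camera call takes 0.05 s, during which the arm holds its last target. There are 200 camera calls.

## Working session

There is one attempt and no reset: what is moved stays moved. The work goes in short steps, Python scripts to look and compute and a shell command to move; the robot and the scene stay as the last step left them, time stands still between calls to the robot, and variables do not carry over. Pictures are saved under pics/ and viewed, about 8 in all and at most 12, crops included, and the job is handed in when it is done.

```bash
mkdir -p pics; ls; cat > h.py <<'E'
import numpy as np, cv2
from plant import get_obs, capture, bot, spot_in
def proj(c,P):
    P=np.atleast_2d(P).astype(float); M=np.linalg.inv(c["cam_to_world"]); q=P@M[:3,:3].T+M[:3,3]
    return np.c_[c["cx"]+c["fx"]*q[:,0]/-q[:,2], c["cy"]+c["fy"]*-q[:,1]/-q[:,2]]
def onplane(c,uv,z):
    M=c["cam_to_world"]; d=M[:3,:3]@np.array([(uv[0]-c["cx"])/c["fx"],-(uv[1]-c["cy"])/c["fy"],-1]); o=M[:3,3]
    return o+d*(z-o[2])/d[2]
def spot(n,cam,c):
    r=spot_in(n,cam); M=c["cam_to_world"]
    return [(np.round(M[:3,:3]@np.array(x["xyz"])+M[:3,3]).tolist(),round(x["score"],2)) for x in r[:2]]
E
python3 - <<'E'
from h import *
for cam in ("scene","top"):
    c=capture(cam); cv2.imwrite(f"pics/{cam}0.png",c["img"][:,:,::-1]); print(cam,[k for k in c if k!="img"],c["fx"],c["cx"],c["cy"],np.round(c["cam_to_world"],3).tolist())
    for n in ["chimes","beam_mid","row_mid","tube1","tube2","tube5","tube6","jar","bowl","coaster","car","bookend","books","mug","remote"]: print(n,spot(n,cam,c))
print(get_obs())
E
```

```text
pics
scene ['fx', 'fy', 'cx', 'cy', 'cam_to_world'] 511.5559900964871 323.0462368305228 204.35312855298605 [[-0.731, -0.385, 0.564, 1538.743], [0.682, -0.386, 0.621, 1129.075], [-0.022, 0.838, 0.545, 1148.665], [0.0, 0.0, 0.0, 1.0]]
chimes [([610.0, 114.0, 164.0], 0.74)]
beam_mid [([609.0, 107.0, 162.0], 0.73)]
row_mid [([612.0, 114.0, 164.0], 0.59), ([715.0, 100.0, -1.0], 0.42)]
tube1 [([610.0, -7.0, 183.0], 0.75), ([610.0, 109.0, 168.0], 0.7)]
tube2 [([610.0, -7.0, 183.0], 0.75), ([610.0, 109.0, 168.0], 0.7)]
tube5 [([610.0, -7.0, 183.0], 0.75), ([610.0, 109.0, 168.0], 0.7)]
tube6 [([610.0, -7.0, 183.0], 0.75), ([610.0, 109.0, 168.0], 0.7)]
jar [([320.0, -269.0, 87.0], 0.56), ([610.0, -7.0, 183.0], 0.52)]
bowl [([292.0, 240.0, 34.0], 0.84), ([492.0, 427.0, 18.0], 0.33)]
coaster [([714.0, 98.0, -2.0], 0.64)]
car [([535.0, 107.0, 16.0], 0.61)]
bookend [([495.0, 431.0, 16.0], 0.97)]
books [([498.0, 550.0, 128.0], 0.86)]
mug [([711.0, 425.0, 54.0], 0.65)]
remote [([717.0, 97.0, 1.0], 0.61), ([417.0, -411.0, 9.0], 0.43)]
top ['fx', 'fy', 'cx', 'cy', 'cam_to_world'] 415.6241713963567 314
[... 859 characters left out ...]
emote [([379.0, -419.0, 17.0], 0.62)]
{'time': 1.6, 'joint_positions': array([-1.28601886e+00,  3.42001252e-01,  1.52411986e+00,  5.10825831e-06,
        1.27537874e+00, -1.46038236e-01]), 'dq': array([ 0.00252655,  0.00115252,  0.00098915,  0.00028355,  0.00036833,
       -0.00012156]), 'tau': array([ 9.09494611e-04, -4.31127906e+01, -2.44480240e+01,  7.18108169e-02,
        4.84131882e-02, -3.92282473e-06]), 'tool_pos': array([ 219.25380039, -477.04091225,  248.73291286]), 'tcp_rot': array([3.14150013e+00, 8.66857653e-06, 4.30814219e-01]), 'contact_force': array([ 1.28239091, -0.14934812, -0.58349324]), 'moment': array([0.02390102, 0.03146934, 0.01404817]), 'grip_width': 91.20913884703184}
```

View pics/scene0.png

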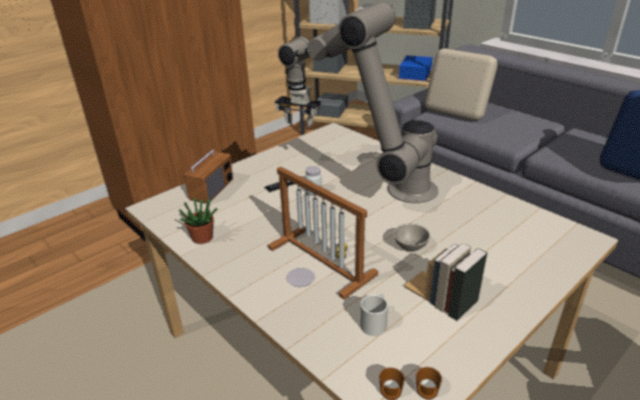

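View pics/top0.png

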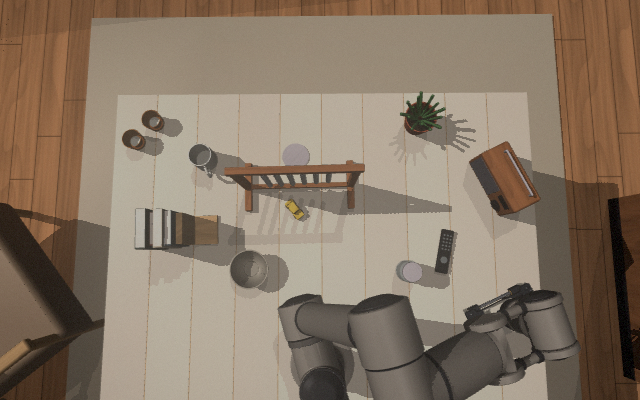

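```bash
cat > fit.py <<'E'
from h import *
from scipy.optimize import minimize
def box(x0,x1,y0,y1,z0,z1): return np.array([[x,y,z] for x in(x0,x1) for y in(y0,y1) for z in(z0,z1)],float)
B=[box(-11,11,-200,200,280,305),*[box(-11,11,s*180-11,s*180+11,22,280) for s in(1,-1)],*[box(-85,85,s*180-11,s*180+11,0,22) for s in(1,-1)],box(-8,8,-170,170,5,21)]
def W(p,P): c,s=np.cos(p[2]),np.sin(p[2]); return np.c_[p[0]+c*P[:,0]-s*P[:,1],p[1]+s*P[:,0]+c*P[:,1],P[:,2]]
S=8
def sil(c,p):
    m=np.zeros((1600,2560),np.uint8)
    for b in B: cv2.fillConvexPoly(m,cv2.convexHull(np.round(proj(c,W(p,b))*4+1.5).astype(np.int32)),255)
    return cv2.resize(m,(640,400),interpolation=cv2.INTER_AREA)/255.
def mask(c,roi):
    hsv=cv2.cvtColor(c["img"],cv2.COLOR_RGB2HSV); m=((hsv[...,1]>105)&((hsv[...,0]<14)|(hsv[...,0]>172))&(hsv[...,2]>35)).astype(float)
    k=np.zeros_like(m); k[roi[1]:roi[3],roi[0]:roi[2]]=1; return m*k
E
python3 - <<'E'
from fit import *
C={n:capture(n) for n in("scene","top")}
R={"scene":(255,160,390,300),"top":(220,155,372,216)}
M={n:mask(C[n],R[n]) for n in C}
def cost(p,names): return sum(np.abs(sil(C[n],p)-M[n]).sum()/M[n].sum() for n in names)
for names in(["scene"],["top"],["scene","top"]):
    best=min((minimize(cost,[605,95,y],args=(names,),method="Nelder-Mead",options=dict(initial_simplex=[[605+a,95+b,y+d] for a,b,d in((0,0,0),(12,0,0),(0,12,0),(0,0,.08))])) for y in(-.15,0,.15)),key=lambda r:r.fun)
    print(names,np.round(best.x,3),best.fun)
p=best.x
o=[]
for n in C:
    im=C[n]["img"][:,:,::-1].copy(); x0,y0,x1,y1=R[n]; big=cv2.resize(im[y0-10:y1+10,x0-10:x1+10],None,fx=4,fy=4)
    for b in B:
        h=cv2.convexHull(((proj(C[n],W(p,b))-[x0-10,y0-10]+.5)*4).astype(np.int32)); cv2.polylines(big,[h],1,(0,255,0),1)
    for k in range(6):
        l=[215,203,192,176,167,152][k]; q=((proj(C[n],W(p,np.array([[0,100-40*k,254],[0,100-40*k,254-l]])))-[x0-10,y0-10]+.5)*4).astype(int)
        cv2.line(big,tuple(map(int,q[0])),tuple(map(int,q[1])),(0,0,255),1)
    o.append(big)
w=max(b.shape[1] for b in o); o=[cv2.copyMakeBorder(b,0,0,0,w-b.shape[1],cv2.BORDER_CONSTANT) for b in o]
cv2.imwrite("pics/fit.png",cv2.resize(np.vstack(o),None,fx=.62,fy=.62,interpolation=cv2.INTER_AREA))
E
```

```text
['scene'] [603.34   78.506   0.   ] 0.6606573837264376
['top'] [6.08524e+02 7.98860e+01 2.20000e-02] 0.6603183091418384
['scene', 'top'] [6.07233e+02 8.07740e+01 1.50000e-02] 1.3308765526412585
```

View pics/fit.png

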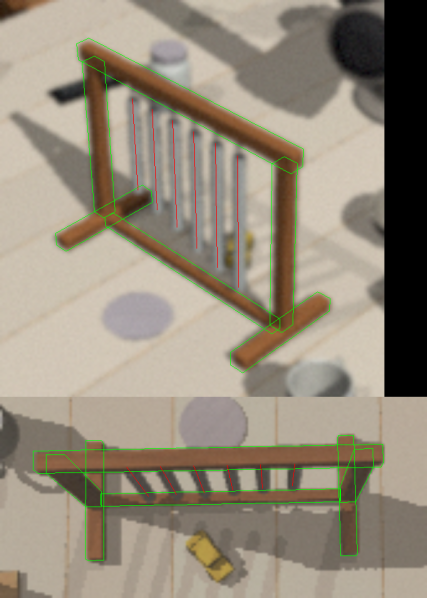

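```bash
python3 - <<'E'
from fit import *
import fit,pickle
C={n:capture(n) for n in("scene","top")}; pickle.dump(C,open("C.pkl","wb"))
p0=[607,81,.015]
for n in C:
    s=sil(C[n],p0)>.9; ring=cv2.dilate(s.astype(np.uint8),np.ones((9,9)))-cv2.dilate(s.astype(np.uint8),np.ones((3,3)))
    im=C[n]["img"].astype(float)+1; f=np.log(im[...,0]/im[...,2])
    print(n,np.percentile(f[s],[5,25,50,75,95]).round(2),np.percentile(f[ring>0],[5,25,50,75,95]).round(2))
def run(names,t):
    M={}
    for n in names:
        im=cv2.GaussianBlur(C[n]["img"],(0,0),.5).astype(float)+1; f=np.clip((np.log(im[...,0]/im[...,2])-.2)/(2*(t-.2)),0,1)
        k=cv2.dilate((sil(C[n],p0)>.3).astype(np.uint8),np.ones((15,15)))
        M[n]=(f,k>0)
    cost=lambda p: sum((np.abs(sil(C[n],p)-f)[k]).sum()/k.sum() for n,(f,k) in M.items())
    r=minimize(cost,p0,method="Nelder-Mead",options=dict(initial_simplex=np.array(p0)+[[0,0,0],[8,0,0],[0,8,0],[0,0,.05]])); return r.x.round(3),round(r.fun,3)
for t in(.45,.6):
    for names in(["scene"],["top"],["scene","top"]): print(t,names,*run(names,t))
E
```

```text
scene [0.22 0.56 0.89 0.97 1.06] [0.02 0.13 0.14 0.15 0.18]
top [0.29 0.42 0.66 0.69 0.71] [0.11 0.15 0.17 0.18 0.2 ]
0.45 ['scene'] [6.05046e+02 8.19110e+01 2.60000e-02] 0.082
0.45 ['top'] [6.07185e+02 8.00520e+01 2.00000e-02] 0.125
0.45 ['scene', 'top'] [6.0632e+02 8.0488e+01 2.5000e-02] 0.21
0.6 ['scene'] [6.05423e+02 8.20610e+01 1.00000e-02] 0.125
0.6 ['top'] [6.0646e+02 7.8597e+01 2.6000e-02] 0.222
0.6 ['scene', 'top'] [6.06283e+02 7.91870e+01 1.90000e-02] 0.346
```

```bash
python3 -m handwheel '[[[40,40,5],[0,0,-0.1]],[[45,40,5],[0,0,-0.1]],[[45,40,5],[0,0,-0.1]],[[45,40,5],[0,0,-0.11]],[[11,55,0],[0,0,0]],[[11,55,0],[0,0,0]],[[11,55,0],[0,0,0]],[[11,55,0],[0,0,0]],[[11,55,0],[0,0,0]],[[11,55,0],[0,0,0]],[[5,55,0],[0,0,0]],[[0,50,0],[0,0,0]]]' 1
```

```text
time: 3.3
tool_pos: [465.3, 119.9, 268.8]
tcp_rot: [3.142, -0.0, 0.021]
contact_force: [0.3, -0.7, -0.2]
grip_width: 0.3
```

```bash
python3 -m handwheel '[[[4,32,0],[0.0036,-0.18,0]],[[4,32,0],[0.0036,-0.18,0]],[[4,32,0],[0.0036,-0.18,0]],[[4,0,-20],[0.0036,-0.18,0]],[[4,0,-40],[0,0,0]],[[8,0,-43],[0,0,0]],[[0,0,0],[0,0,0]]]'; python3 - <<'E'
from h import *
from scipy.spatial.transform import Rotation as R
o=get_obs(); Rt=R.from_euler("xyz",o["tcp_rot"]).as_matrix(); print(Rt.round(3),o["tool_pos"],o["time"])
import fit
p=[606.3,80.5,.022]
out=[]
for n in("scene","top"):
    c=capture(n); cv2.imwrite(f"pics/{n}1.png",c["img"][:,:,::-1]); 
    tip=o["tool_pos"]+Rt@[0,0,22]; u=proj(c,[tip,tip+Rt@[9.5,0,0]])
    cx,cy=np.round(u[0]).astype(int); a=60; im=cv2.resize(c["img"][cy-45:cy+45,cx-a:cx+a,::-1],None,fx=6,fy=6,interpolation=cv2.INTER_CUBIC)
    for q in u: cv2.circle(im,tuple(int(v) for v in (q-[cx-a,cy-45]+.5)*6),3,(0,0,255),-1)
    out.append(im)
cv2.imwrite("pics/tip1.png",cv2.resize(np.vstack(out),None,fx=.55,fy=.55,interpolation=cv2.INTER_AREA))
E
```

```text
time: 4.18
tool_pos: [494.4, 205.6, 171.8]
tcp_rot: [3.114, -0.652, 0.014]
contact_force: [-0.2, -1.5, 0.3]
grip_width: 0.1
[[ 0.795 -0.002  0.607]
 [ 0.011 -1.    -0.019]
 [ 0.606  0.022 -0.795]] [494.38919519 205.57711241 171.81221539] 4.175
```

View pics/tip1.png

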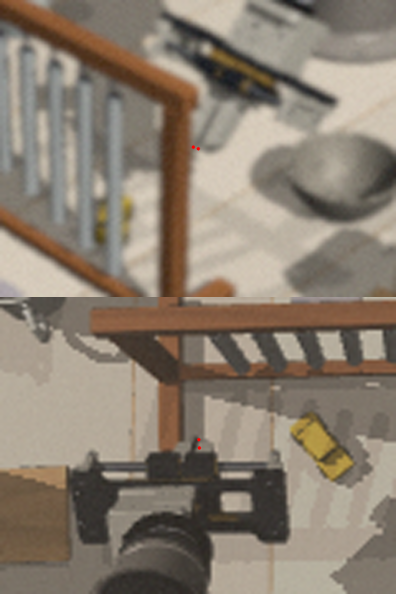

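```bash
python3 - <<'E'
from h import *
from scipy.spatial.transform import Rotation as R
o=get_obs(); Rt=R.from_euler("xyz",o["tcp_rot"]).as_matrix(); print(Rt.round(3),o["tool_pos"],o["tcp_rot"],o["dq"].round(3),o["time"])
c=capture("scene"); tip=o["tool_pos"]+Rt@[0,0,22]
im=cv2.resize(c["img"][95:215,280:420,::-1],None,fx=5,fy=5,interpolation=cv2.INTER_CUBIC)
for y in(-19,0,19):
  for x in(-9.5,9.5):
    q=proj(c,[tip+Rt@[x,y,0]])[0]; cv2.circle(im,tuple(int(v) for v in (q-[280,95]+.5)*5),2,(0,0,255),-1)
q=proj(c,[o["tool_pos"]+Rt@[0,0,-44]])[0]; cv2.circle(im,tuple(int(v) for v in (q-[280,95]+.5)*5),3,(0,255,0),-1)
cv2.imwrite("pics/tip2.png",im)
E
```

```text
[[ 0.79   0.001  0.613]
 [ 0.015 -1.    -0.017]
 [ 0.613  0.023 -0.79 ]] [496.51279371 206.20805413 175.95374964] [ 3.11278034 -0.65965255  0.01898832] [ 0.001 -0.029 -0.016 -0.004 -0.003  0.015] 4.275
```

View pics/tip2.png

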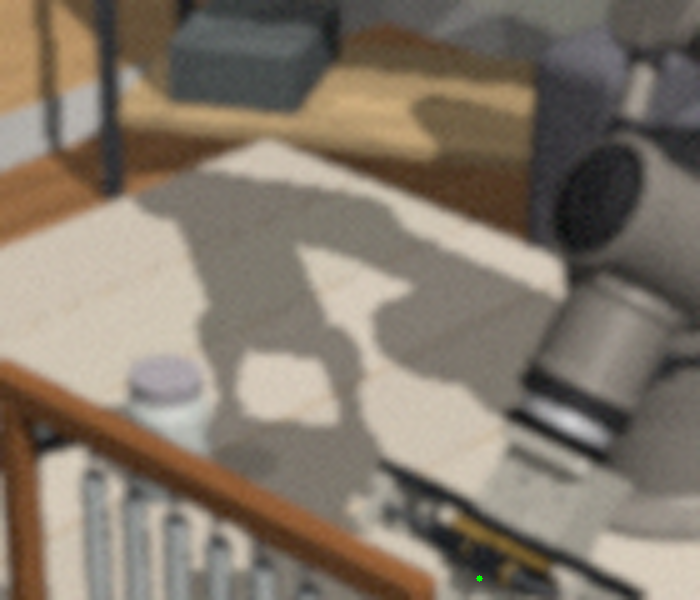

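```bash
python3 -m handwheel '[[[13,3,-3],[0.002,-0.03,0]],[[13,3,-3],[0.002,-0.03,0]],[[13,3,-3],[0,0,0]],[[13,2,-2],[0,0,0]],[[0,0,0],[0,0,0]],[[0,0,0],[0,0,0]]]'; python3 - <<'E'
from h import *
from scipy.spatial.transform import Rotation as R
o=get_obs(); Rt=R.from_euler("xyz",o["tcp_rot"]).as_matrix(); print(o["tool_pos"],o["tcp_rot"],np.abs(o["dq"]).max(),o["time"])
out=[]; corner=o["tool_pos"]+Rt@[9.5,0,22]; print(corner)
for n in("scene","top"):
    c=capture(n); u0=proj(c,[o["tool_pos"]])[0].round().astype(int)-[55,40]
    im=cv2.resize(c["img"][u0[1]:u0[1]+80,u0[0]:u0[0]+110,::-1],None,fx=7,fy=7,interpolation=cv2.INTER_CUBIC)
    for x in(-9.5,9.5):
      for y in(-19,0,19):
        q=proj(c,[o["tool_pos"]+Rt@[x,y,22]])[0]; cv2.circle(im,tuple(int(v) for v in (q-u0+.5)*7),2,(0,0,255),-1)
    p=[606.3,80.5,.022]
    import fit
    for P in fit.proj(c,fit.W(p,np.array([[0,100.,57],[0,100,254],[-9,100,155],[-11,180,155]]))): cv2.circle(im,tuple(int(v) for v in (P-u0+.5)*7),2,(0,255,0),-1)
    out.append(im)
cv2.imwrite("pics/tip3.png",cv2.resize(np.vstack(out),None,fx=.53,fy=.53,interpolation=cv2.INTER_AREA))
E
```

```text
time: 5.08
tool_pos: [552.4, 217.0, 178.4]
tcp_rot: [3.128, -0.689, 0.009]
contact_force: [-0.2, -0.8, -0.8]
grip_width: 0.3
[552.4231797  217.03543912 178.42434196] [ 3.12758487 -0.68932355  0.00873561] 0.008356517741226404 5.075
[573.74694863 216.91354719 167.4912719 ]
```

View pics/tip3.png

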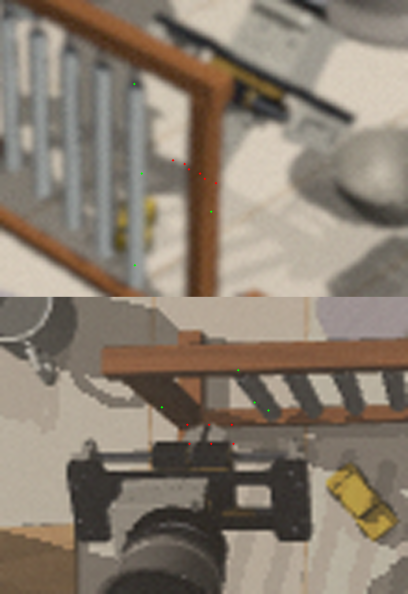

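```bash
python3 -m handwheel '[[[6,0,-4],[0,0,0.006]],[[6,0,-4],[0,0,0.006]],[[6,0,-4],[0,0,0]],[[6,0,0],[0,0,0]],[[0,0,0],[0,0,0]],[[0,0,0],[0,0,0]]]'; cat > st.py <<'E'
from h import *
from scipy.spatial.transform import Rotation as R
o=get_obs(); Rt=R.from_euler("xyz",o["tcp_rot"]).as_matrix(); k=o["tool_pos"]+Rt@[9.5,0,22]
d=k[:2]-[606.3,80.5]; c,s=np.cos(.022),np.sin(.022)
print("tcp",o["tool_pos"].round(1),o["tcp_rot"].round(3),"corner rel",round(c*d[0]+s*d[1],1),round(-s*d[0]+c*d[1],1),k[2].round(1),"F",o["contact_force"].round(1),o["time"],np.abs(o["dq"]).max().round(3))
E
python3 st.py
```

```text
time: 5.92
tool_pos: [576.8, 220.3, 170.1]
tcp_rot: [3.12, -0.686, 0.02]
contact_force: [0.5, -0.3, -0.6]
grip_width: 0.7
tcp [576.8 220.3 170.1] [ 3.12  -0.686  0.02 ] corner rel -5.1 139.9 159.1 F [ 0.5 -0.3 -0.6] 5.925 0.004
```

```bash
python3 -m handwheel '[[[1,-4,0],[0,0,0]],[[1,-4,0],[0,0,0]],[[1,0,0],[0,0,0]]]'; python3 st.py
```

```text
time: 6.3
tool_pos: [580.2, 213.6, 171.9]
tcp_rot: [3.117, -0.685, 0.02]
contact_force: [-0.1, -0.1, 0.1]
grip_width: 0.3
tcp [580.2 213.6 171.9] [ 3.117 -0.685  0.02 ] corner rel -1.9 133.1 160.9 F [-0.1 -0.1  0.1] 6.3 0.023
```

```bash
python3 -m handwheel '[[[0.3,-9,-1],[0,0,0]],[[0.3,-9,-1],[0,0,0]],[[0.3,-9,0],[0,0,0]]]'; python3 st.py
```

```text
time: 6.68
tool_pos: [581.9, 191.9, 176.1]
tcp_rot: [3.104, -0.675, 0.02]
contact_force: [0.5, -0.2, -0.5]
grip_width: 0.8
tcp [581.9 191.9 176.1] [ 3.104 -0.675  0.02 ] corner rel -0.8 111.0 164.9 F [ 0.5 -0.2 -0.5] 6.675 0.321
```

```bash
python3 -m handwheel '[[[0.1,-9,-2],[0,0,0]],[[0.1,-9,-2],[0,0,0]],[[0.1,-9,-2],[0,0,0]]]'; python3 - <<'E'
exec(open("st.py").read())
c=capture("scene"); cv2.imwrite("pics/s7.png",cv2.resize(c["img"][160:305,260:400,::-1],None,fx=4,fy=4,interpolation=cv2.INTER_CUBIC))
E
```

```text
time: 7.05
tool_pos: [583.7, 170.9, 177.7]
tcp_rot: [3.091, -0.664, 0.019]
contact_force: [1.3, -0.5, 0.2]
grip_width: 0.1
tcp [583.7 170.9 177.7] [ 3.091 -0.664  0.019] corner rel 0.4 89.7 166.3 F [ 1.3 -0.5  0.2] 7.05 0.271
```

View pics/s7.png

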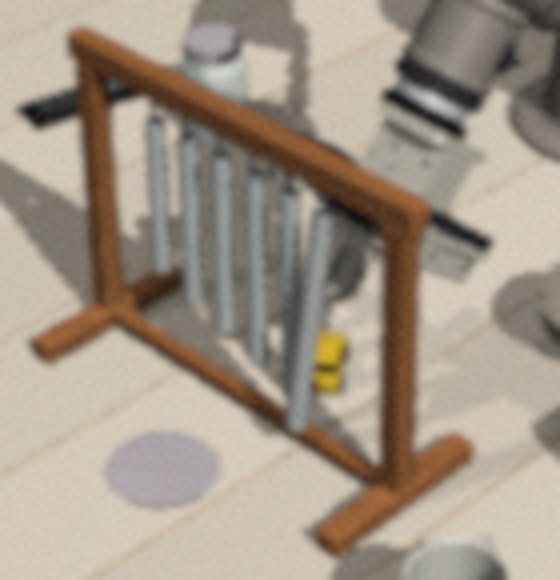

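```bash
python3 -m handwheel '[[[-1.2,-7,-2],[0.006,-0.006,0]],[[-1.2,-7,-2],[0.006,-0.006,0]],[[-0.5,-7,-2],[0.006,-0.006,0]]]'; python3 - <<'E'
exec(open("st.py").read())
c=capture("scene"); cv2.imwrite("pics/s8.png",cv2.resize(c["img"][160:305,260:400,::-1],None,fx=4,fy=4,interpolation=cv2.INTER_CUBIC))
E
```

```text
time: 7.48
tool_pos: [583.2, 158.6, 183.9]
tcp_rot: [3.095, -0.665, 0.004]
contact_force: [0.5, -0.1, -0.3]
grip_width: 0.5
tcp [583.2 158.6 183.9] [ 3.095 -0.665  0.004] corner rel -0.4 77.2 172.4 F [ 0.5 -0.1 -0.3] 7.475 0.173
```

View pics/s8.png

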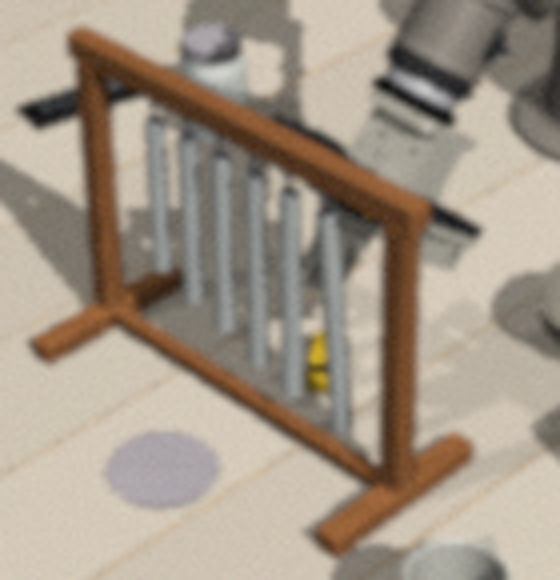

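```bash
python3 -m handwheel '[[[-1.5,-9,-7],[0.01,-0.006,0.005]],[[-1.5,-9,-7],[0.01,-0.006,0.005]],[[-1,-9,-6],[0.01,-0.006,0.005]]]';python3 st.py
```

```text
time: 7.9
tool_pos: [584.4, 144.6, 185.4]
tcp_rot: [3.105, -0.649, -0.006]
contact_force: [-0.1, 0.9, 0.3]
grip_width: 0.6
tcp [584.4 144.6 185.4] [ 3.105 -0.649 -0.006] corner rel 0.4 63.2 173.6 F [-0.1  0.9  0.3] 7.9 0.468
```

```bash
python3 -m handwheel '[[[0,0,0],[0,0,0]]]';python3 st.py;  python3 -m handwheel '[[[-2,0,-6],[0,0,0]]]';python3 st.py
```

```text
time: 8.02
tool_pos: [584.6, 144.4, 185.6]
tcp_rot: [3.105, -0.65, -0.007]
contact_force: [-0.9, -0.2, 0.3]
grip_width: 0.3
tcp [584.6 144.4 185.6] [ 3.105 -0.65  -0.007] corner rel 0.6 63.0 173.8 F [-0.9 -0.2  0.3] 8.025 0.027
time: 8.15
tool_pos: [583.2, 146.1, 181.8]
tcp_rot: [3.102, -0.647, -0.006]
contact_force: [-0.0, -0.7, 0.6]
grip_width: 0.2
tcp [583.2 146.1 181.8] [ 3.102 -0.647 -0.006] corner rel -0.9 64.6 170.0 F [-0.  -0.7  0.6] 8.15 0.234
```

```bash
python3 -c "
from h import *
print(get_obs()['joint_positions'].round(3),get_obs()['grip_width'])"
```

```text
[ 0.197  0.342  1.936 -0.611  0.283  2.327] 0.24019025875709532
```

```bash
python3 -m handwheel '[[[0,-9,0],[-0.03,0,0]],[[0,-9,0],[-0.03,0,0]],[[0,-9,0],[-0.02,0,0]]]';python3 - <<'E'
exec(open("st.py").read()); print(o["joint_positions"].round(3))
c=capture("scene"); cv2.imwrite("pics/s9.png",cv2.resize(c["img"][160:305,260:400,::-1],None,fx=4,fy=4,interpolation=cv2.INTER_CUBIC))
E
```

```text
time: 8.52
tool_pos: [582.9, 119.2, 181.3]
tcp_rot: [3.001, -0.644, 0.056]
contact_force: [-1.2, 0.1, -0.5]
grip_width: 0.5
tcp [582.9 119.2 181.3] [ 3.001 -0.644  0.056] corner rel -1.8 36.8 169.6 F [-1.2  0.1 -0.5] 8.525 0.248
[ 0.179  0.341  1.945 -0.763  0.312  2.409]
```

View pics/s9.png

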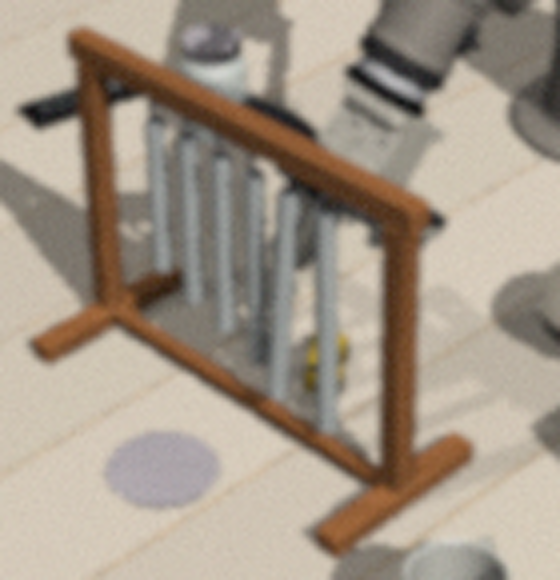

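```bash
python3 -m handwheel '[[[0,-9,-1],[-0.012,0,-0.008]],[[0,-9,-1],[-0.012,0,-0.008]],[[0,-9,-1],[-0.012,0,-0.008]]]';python3 st.py; python3 -c "
from h import *
print(get_obs()['joint_positions'].round(3))"
```

```text
time: 8.95
tool_pos: [583.0, 91.4, 178.6]
tcp_rot: [2.956, -0.642, 0.057]
contact_force: [0.2, -0.2, 0.2]
grip_width: 0.5
tcp [583.   91.4 178.6] [ 2.956 -0.642  0.057] corner rel -2.3 8.0 166.9 F [ 0.2 -0.2  0.2] 8.95 0.244
[ 0.144  0.342  1.96  -0.853  0.316  2.47 ]
```

```bash
python3 -m handwheel '[[[0.4,-9,-1],[-0.008,0,-0.006]],[[0.4,-9,-1],[-0.008,0,-0.006]],[[0.4,-9,-1],[-0.008,0,-0.006]]]';python3 - <<'E'
exec(open("st.py").read()); print(o["joint_positions"].round(3))
c=capture("scene"); cv2.imwrite("pics/s10.png",cv2.resize(c["img"][160:305,260:400,::-1],None,fx=4,fy=4,interpolation=cv2.INTER_CUBIC))
E
```

```text
time: 9.32
tool_pos: [584.3, 64.4, 175.6]
tcp_rot: [2.927, -0.641, 0.057]
contact_force: [-0.1, 0.7, 0.0]
grip_width: 0.6
tcp [584.3  64.4 175.6] [ 2.927 -0.641  0.057] corner rel -1.7 -19.6 164.1 F [-0.1  0.7  0. ] 9.325 0.161
[ 0.1    0.344  1.974 -0.911  0.306  2.494]
```

View pics/s10.png

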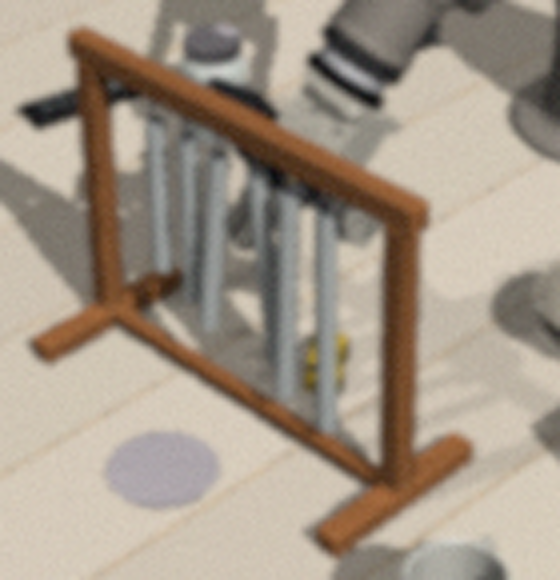

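```bash
python3 -m handwheel '[[[0.2,-9,0],[-0.007,0,-0.004]],[[0.2,-9,0],[-0.007,0,-0.004]],[[0.2,-9,0],[-0.007,0,-0.004]]]';python3 st.py; python3 -c "
from h import *
print(get_obs()['joint_positions'].round(3))"
```

```text
time: 9.75
tool_pos: [584.9, 37.4, 175.7]
tcp_rot: [2.901, -0.64, 0.061]
contact_force: [0.1, 0.6, 0.3]
grip_width: 0.5
tcp [584.9  37.4 175.7] [ 2.901 -0.64   0.061] corner rel -1.8 -47.0 164.2 F [0.1 0.6 0.3] 9.75 0.131
[ 0.051  0.34   1.985 -0.942  0.293  2.484]
```

```bash
python3 -m handwheel '[[[0.2,-9,0.5],[-0.008,0.004,0]],[[0.2,-9,0.5],[-0.008,0.004,0]],[[0.2,-9,0.5],[-0.008,0.004,0]]]';python3 st.py; python3 -c "
from h import *
print(get_obs()['joint_positions'].round(3))"
```

```text
time: 10.12
tool_pos: [585.5, 10.4, 177.3]
tcp_rot: [2.872, -0.626, 0.078]
contact_force: [0.2, 0.2, 0.3]
grip_width: 0.8
tcp [585.5  10.4 177.3] [ 2.872 -0.626  0.078] corner rel -1.9 -74.3 165.6 F [0.2 0.2 0.3] 10.125 0.25
[-1.000e-03  3.350e-01  1.985e+00 -9.020e-01  2.860e-01  2.387e+00]
```

```bash
python3 -m handwheel '[[[0.3,-9,0.5],[-0.014,0.002,-0.004]],[[0.3,-9,0.5],[-0.014,0.002,-0.004]],[[0.3,-9,0.5],[-0.014,0.002,-0.004]]]';python3 st.py; python3 -c "
from h import *
print(get_obs()['joint_positions'].round(3))"
```

```text
time: 10.5
tool_pos: [586.4, -16.5, 178.7]
tcp_rot: [2.82, -0.616, 0.096]
contact_force: [0.8, 0.3, -0.1]
grip_width: 0.5
tcp [586.4 -16.5 178.7] [ 2.82  -0.616  0.096] corner rel -1.8 -102.0 167.1 F [ 0.8  0.3 -0.1] 10.5 0.153
[-0.037  0.337  1.984 -0.961  0.297  2.398]
```

```bash
cat > bc.py <<'E'
exec(open("st.py").read()); print(Rt.round(3).tolist(), o["joint_positions"].round(3))
for y in(-95,95):
  for z in(-44,-80):
    P=o["tool_pos"]+Rt@[37.5,y,z]; d=P[:2]-[606.3,80.5]; print(y,z,round(c*d[0]+s*d[1],1),round(-s*d[0]+c*d[1],1),P[2].round(1))
E
python3 bc.py
```

```text
tcp [586.4 -16.5 178.7] [ 2.82  -0.616  0.096] corner rel -1.8 -102.0 167.1 F [ 0.8  0.3 -0.1] 10.5 0.153
[[0.812, -0.091, 0.576], [0.078, -0.962, -0.262], [0.578, 0.258, -0.774]] [-0.037  0.337  1.984 -0.961  0.297  2.398]
-95 -44 -6.0 9.0 209.9
-95 -80 -26.5 18.8 237.8
95 -44 -27.2 -173.4 258.9
95 -80 -47.8 -163.5 286.8
```

```bash
python3 -m handwheel '[[[0,-2,0],[-0.039,0.018,0.052]],[[0,-2,0],[-0.039,0.018,0.052]]]';python3 bc.py
```

```text
time: 10.75
tool_pos: [586.3, -20.4, 178.6]
tcp_rot: [2.735, -0.566, 0.249]
contact_force: [-0.8, 0.4, 0.5]
grip_width: 0.3
tcp [586.3 -20.4 178.6] [ 2.735 -0.566  0.249] corner rel -1.8 -104.6 166.7 F [-0.8  0.4  0.5] 10.75 0.594
[[0.818, 0.021, 0.575], [0.208, -0.942, -0.262], [0.537, 0.334, -0.775]] [-0.046  0.336  1.985 -0.952  0.293  2.247]
-95 -44 -16.4 8.4 201.1
-95 -80 -36.9 18.3 229.0
95 -44 -16.4 -170.7 264.6
95 -80 -36.9 -160.8 292.5
```

```bash
python3 -m handwheel '[[[0,-8,0],[-0.008,0,0]],[[0,-8,0],[-0.008,0,0]],[[-0.5,-7,0],[-0.008,0,0]]]';python3 - <<'E'
exec(open("bc.py").read())
c=capture("scene"); cv2.imwrite("pics/s11.png",cv2.resize(c["img"][160:305,260:400,::-1],None,fx=4,fy=4,interpolation=cv2.INTER_CUBIC))
E
```

```text
time: 11.12
tool_pos: [586.3, -42.6, 179.7]
tcp_rot: [2.708, -0.559, 0.26]
contact_force: [0.2, -0.3, -0.1]
grip_width: 0.5
tcp [586.3 -42.6 179.7] [ 2.708 -0.559  0.26 ] corner rel -2.4 -127.3 167.8 F [ 0.2 -0.3 -0.1] 11.125 0.078
[[0.819, 0.017, 0.573], [0.218, -0.934, -0.283], [0.531, 0.356, -0.769]] [-0.085  0.335  1.989 -0.986  0.283  2.239]
-95 -44 -16.5 -13.4 199.6
-95 -80 -36.9 -2.8 227.3
95 -44 -17.1 -190.9 267.3
95 -80 -37.5 -180.3 295.0
```

View pics/s11.png

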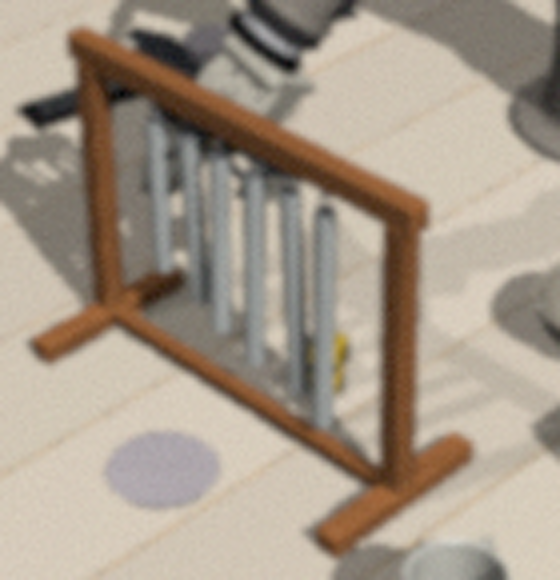

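```bash
python3 -m handwheel '[[[-8,0,0],[0,0,0]],[[-15,0,0],[0,0,0]],[[-20,0,0],[0,0,0]],[[-25,0,10],[0,0,0]],[[-25,0,10],[0.03,0.03,0]],[[-20,0,10],[0.03,0.03,0]],[[0,0,0],[0,0,0]],[[0,0,0],[0,0,0]]]';python3 st.py; python3 - <<'E'
from fit import *
import pickle
C0=pickle.load(open("C.pkl","rb"))
out=[]
for n,(x0,y0,x1,y1) in {"scene":(255,150,395,300),"top":(215,120,375,260)}.items():
    c=capture(n); out.append(cv2.resize(c["img"][y0:y1,x0:x1,::-1],(420,int(420*(y1-y0)/(x1-x0))),interpolation=cv2.INTER_CUBIC))
    for nm,(a,b,d,e) in {"frame beam":(225,160,365,178) if n=="top" else (275,165,372,225)}.items():
        A=C0[n]["img"][b:e,a:d].mean(2).astype(np.float32);Bm=c["img"][b:e,a:d].mean(2).astype(np.float32); print(n,nm,cv2.phaseCorrelate(A,Bm))
cv2.imwrite("pics/end.png",cv2.resize(np.hstack([cv2.resize(o,(420,430)) for o in out]),(800,410)))
for n in["car","jar","bowl","coaster","mug","chimes"]: print(n,spot(n,"top",c))
E
```

```text
time: 12.18
tool_pos: [476.1, -40.1, 215.6]
tcp_rot: [2.792, -0.507, 0.214]
contact_force: [0.1, -0.6, -0.9]
grip_width: 0.4
tcp [476.1 -40.1 215.6] [ 2.792 -0.507  0.214] corner rel -113.4 -121.6 202.1 F [ 0.1 -0.6 -0.9] 12.175 0.02
scene frame beam ((-0.04677191622310062, -0.0164664075679255), 0.5982851428985596)
top frame beam ((0.10528569310150715, -0.0258629098617007), 1.0115455354069487)
car [([524.0, 98.0, 18.0], 0.62)]
jar [([316.0, -281.0, 107.0], 0.62)]
bowl [([317.0, 258.0, 24.0], 0.82)]
coaster [([718.0, 94.0, 5.0], 0.76), ([317.0, 255.0, 22.0], 0.22)]
mug [([701.0, 424.0, 47.0], 0.71), ([449.0, 443.0, 11.0], 0.31)]
chimes [([601.0, 88.0, 225.0], 0.67), ([600.0, 97.0, 166.0], 0.67)]
```

View pics/end.png

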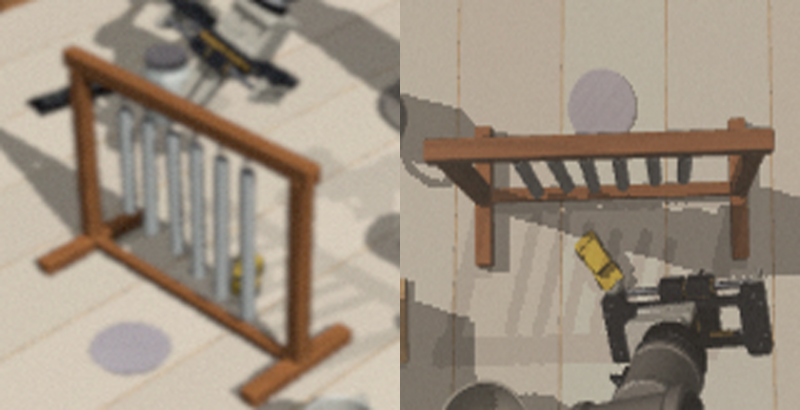

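```bash
python3 - <<'E'
from fit import *
p=[606.3,80.5,.022]; L=[215,203,192,176,167,152]; I=[capture("scene") for _ in range(14)]
for k in range(6):
    u=proj(I[0],W(p,np.array([[0,100-40*k,254-L[k]+25.]])))[0]; v=proj(I[0],W(p,np.array([[0,100-40*k,272.]])))[0]
    r=[]
    for c in I:
        m=c["img"].astype(float).mean(2); x0=int(round(u[0]))-5; y0=int(round(u[1])); row=m[y0-4:y0+5,x0:x0+11].mean(0)
        r.append(row)
    A=np.array(r); a0=A.mean(0)[None].repeat(5,0).astype(np.float32)
    g=np.gradient(A.mean(0)); sh=-((A-A.mean(0))@g)/(g@g); print(k+1,sh.round(2))
E
```

```text
1 [-0.13 -0.21 -0.33 -0.32 -0.26 -0.12 -0.03  0.06  0.2   0.21  0.23  0.25
  0.23  0.21]
2 [-0.05 -0.04 -0.06 -0.05 -0.01  0.05  0.12  0.07 -0.04 -0.02 -0.04 -0.03
  0.01  0.1 ]
3 [-0.01 -0.3  -0.53 -0.72 -0.63 -0.5  -0.2  -0.06  0.16  0.45  0.64  0.75
  0.6   0.36]
4 [-0.6  -0.3  -0.03  0.09  0.26  0.37  0.45  0.32  0.27  0.15 -0.   -0.23
 -0.35 -0.39]
5 [ 0.36  0.39  0.36  0.35  0.24  0.   -0.22 -0.37 -0.41 -0.41 -0.3  -0.22
  0.01  0.21]
6 [ 0.17  0.22  0.16  0.1   0.02 -0.06 -0.22 -0.18 -0.16 -0.13 -0.04 -0.04
  0.06  0.1 ]
```

```bash
python3 -c "
from plant import bot
print(bot.close_job())"
```

```text
the job is handed in; nothing more can be done
None
```

I ran the closed fingertips along all six tubes, longest to shortest, then drew the hand back about 110 mm and handed the job in. About 13 s of the 35 s were used. The hand-in reports no verdict.

**Sweep:** By the fitted frame pose, the tips reached 7 to 9 mm past the tubes' near faces, about 165 mm up. The force read at the end of each move stayed within sensor noise, under about 1.5 N.

**Last checks:**
- All six tubes hung near upright, swaying slightly (under about 1 pixel).
- The frame's beam had moved by about 0.1 pixel or less in both pictures.
- The car, jar, bowl, coaster and mug were found within about 3 mm of where they started. I did not re-measure the bookend, books and remote; the hand stayed well clear of them after the start.

**What did not go to plan:**
- Wrist joint 5 sat at its lower limit, so on tubes 1 and 2 the height, depth and lean drifted. I let the hand tilt sideways instead, which held the path.
- That tilt also turned the hand. By my estimate its trailing corner came about level with the near faces of the middle tubes at tube 6, before I turned it back. No contact force showed.
- I saw tubes 1 and 4 lean directly in the pictures, and tube 2 less clearly. Tube 3 was swinging back after the pass. For tubes 5 and 6 I rely on the depth of the pass and the sway measured afterwards, which was smallest for tubes 2 and 6.

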